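# Slide the slide file under the stamping press and stamp it

### The arm

A 6-joint arm with a two-finger parallel gripper is mounted at the origin on a cart in front of the work surface, level with it; the furniture and walls round the work are solid. World frame = base frame: x ahead of the robot, y to its left, z up, the work surface at z = 0. Lengths are in m, angles in rad, forces in N, time in s.
With the tool pointing down it reaches from about 0.35 to 0.975 m from the base axis. Payload 4.9 kg.
Tool frame: the origin (TCP) lies between the finger pads; the fingertips stand 8 mm ahead of it and the grasp point (between the pads) lies 11 mm behind it (ctrl.nose_length is the z of the fingertips in the tool frame, in m); z points along the fingers, y is the line along which they close (so a half turn about z gives the same grasp; the last joint's range is limited). The gripper opens to 85 mm and grips with 20 to 120 N. Pads are 22 mm wide; open, the fingers measure 114 mm over their backs; the gripper's body (76 mm by 85 mm) begins 54 mm behind the grasp point. The pads swing forward as they close: fully open they stand 13 mm farther back than shut.
Start: joints at [-1.376, 0.053, 1.613, -0, 1.476, -0.119], TCP at [0.193, -0.594, 0.239] pointing down, gripper open.
Joint ranges: [-3.01, 3.01], [-1.01, 2.22], [0.06, 2.58], [-1.02, 4.17], [0.09, 2.62], [-3.14, 3.14]. Speed limits (rad/s): [2.57, 2.57, 3.14, 3.14, 3.14, 3.14].

### API

Orientations are given as a unit quaternion [w, x, y, z].
In Python, from rig import ctrl gives the robot as it stands. The module is installed in compiled form; this text tells all that it offers.
- The arm moves only by the shell command python3 -m crank 'ROWS' [FORCE]. ROWS is a JSON object of lists of equal length, an entry for each row: "jaw": the opening, from 0 (shut) to 1 (fully open); "travel": the shift along the tool's x, y, z in m, a list of three; "delta_rot": the turn, a rotation vector about the tool's x, y, z in rad, a list of three. A call has 1 to 8 rows; each row is the pose to reach, as a shift and turn from the pose commanded when the call began, along the tool's axes at that moment; what a row does not reach only later rows make up. A row lasts 1/12 s, in which the tool goes at most 41.7 mm and 7.16 degrees, less where a joint would pass 70% of its speed; a pose out of reach is approached as far as the arm can. A call with a gripper value outside its range is refused whole. The fingers move at their own pace and stop on an object; FORCE is the grip in N (left out, the last holds). Time passes only in rows, so rows that repeat a pose let the fingers close. It gives the time, the measured TCP pose, the force, the opening and the grip force at its end, in the units of the state.
- ctrl.state(): the state, without advancing time (a new reading comes with each control period).
- ctrl.grab_frame(name): name is "scene" or "top" or "wrist"; returns a dict with "frame" (480x640x3 uint8, red, green, blue), "intrinsics" (3x3 intrinsics, pixels), "R" (3x3) and "t" (3): a world point X has camera coordinates R X + t. Camera axes: x right, y down, z forward; pixel columns grow to the right and rows downward; lengths in m; the calibration is good to about 2 mm. The wrist camera is an equidistant fisheye: a pixel r from the principal point sees the ray r / f radians off the axis. A picture is of the moment at which its call begins. There is no depth.
- ctrl.hand_in(): hands the job in; it is judged then, once.
The state is a dict: "time_s": time; "joints": joint angles; "qd": joint speeds; "joint_efforts": joint torques, N m; "ee_pos": TCP position; "ee_rot": TCP orientation; "contact_force": force on the tool from outside, world axes, zero at the start; "ft_torque": the same for the moment, N m; "finger_gap": opening from 0.0 (shut) to 1.0 (fully open); "grasp_force": force on a finger pad.
Only numpy, scipy, OpenCV 4.12 (cv2) and the standard library are available. Lean on these libraries where they do the work, as an engineer would, in place of code of your own. Each camera call takes 0.05 s, during which the arm holds its last target. There are 200 camera calls.

### The job

Get the blue slide file stamped. Move the large amber bottle that stands in the mouth of the stamping press out of the way and leave it standing upright, then slide the file lengthwise along the table into the guide, under the press head, fully home against the stop; do not lift or tip the file, it holds loose glass slides. Only then push the lever of the press down to its stop and let it spring back up; the file stays home and everything else stays where it stands.

Things in the scene. Friction and masses are not known exactly. Their poses are not given: they have to be found in the camera images.
- file: Closed blue plastic slide file, a flat box 90 (x) x 165 (y) x 38 mm, about 0.35 kg, too wide to grasp, lying flat on the table on the far side of the guide's line (+x of the press), turned up to 0.45 rad from it. Origin: centre of its underside; y along its length. Lid fast. Flat sides and ends can be pushed; either end may go in first.
- press_seat (a point): Point on the table under the middle of the file when it is fully home in the fixed grey stamping press (place and yaw vary). Press axes: +y along the guide from mouth to stop, +x away from the robot to the column, z up. The table is the guide's floor. Stop face at y = +82 mm, so the file's rear end is then at y = -82 mm. All press positions below are from here, in mm.
- press_mouth (a point): Middle of the guide's mouth, on the table at y -90. Steel rails 30 high and 4 thick: 100 apart inside from y -55 to the stop; from y -55 to -90 they flare outward to about 145 apart. Same axes as press_seat. The thin black cable that hangs across the table and press is slack and offers no resistance: ignore it.
- press_head (a point): Middle of the underside of the press head, which overhangs the guide at x -35 to +106, y -5 to +65. Underside 56 above the table, with a rubber stamp pad 40 across at 50; top 94; lever cheeks on it to 140. Column and foot at x +60 to +135, y -20 to +80.
- lever_grip (a point): Middle of the black cross-bar (round, 18 mm thick, 82 mm long, along the guide) at the lever's end. Lever pivots about the press's y axis at press x +30, y +30, z 124 mm; arm 130 mm long, reaching to -x, toward the robot. At rest it rises 0.50 rad above level (bar 186 mm above table); at the stop 0.05 rad below (118 mm).
- press_lever (a joint): Lever angle: 0 at rest (up), 0.55 rad at its stop (down). Spring-returned; needs about 4 N down on the bar to start and 10 N at the stop.
- big_bottle: Large amber bottle with black screw cap, body 45 mm across and up to 80 mm high, total 94 mm; 0.09 kg. Starts standing in the mouth of the guide. Origin: centre of its underside.
- small_bottle: Bystander: small amber bottle, 35 mm across, 73 mm high. Origin: centre of underside.
- petri: Bystander: petri dish, 60 mm across, 16 mm high. Origin: centre of underside.
- tape: Bystander: roll of white tape lying flat, 54 mm across, 25 mm high. On the wooden desk. Origin: centre of underside.
- jar: Bystander: steel lidded jar, 86 mm across, 96 mm high, on the wooden desk at the right. Origin: centre of underside.

How it is judged:
On the way, in this order (a step that is already met when the one before it is completed fails the run):
1. the file is fully home against the stop, flat in the guide (y of file in the frame of press_seat between -0.007 and 0.007 m and x of file in the frame of press_seat between -0.01 and 0.01 m and angle between the y axis of file and the y axis of press_seat, either way round below 0.08 rad and height (world z) of file below 0.005 m), for 0.2 s.
2. the lever is pushed down to its stop with the file home (all of step 1 and value of joint press_lever above 0.51 rad), for 0.1 s.
At the end, for the whole second after the job is handed in: The file lies flat and still with its centre within 7 mm of the home point along the guide and 10 mm across it, in line to 0.08 rad; the lever has sprung back up (under 0.05 rad); the large bottle stands upright (within 0.1 rad) and still on the table, not touching the file (all of step 1 and value of joint press_lever below 0.05 rad and linear speed of each of file, big_bottle below 0.02 m/s and angle between big_bottle's own z axis and vertical below 0.1 rad and height (world z) of big_bottle between -0.01 and 0.01 m and contact force between big_bottle and file below 0.05 N).
It fails at once if the file is lifted (over 12 mm) or tipped (over 0.15 rad) (height (world z) of file above 0.012 m or angle between file's own z axis and vertical above 0.15 rad).
It fails at once if the lever is worked (over 0.3 rad) while the file is not home (value of joint press_lever above 0.3 rad and not (y of file in the frame of press_seat between -0.007 and 0.007 m and x of file in the frame of press_seat between -0.01 and 0.01 m and angle between the y axis of file and the y axis of press_seat, either way round below 0.08 rad and height (world z) of file below 0.005 m)).
It fails at once if the large bottle is knocked over (angle between big_bottle's own z axis and vertical above 0.6 rad).
It fails at once if a bystander is moved more than 20 mm (distance of any of small_bottle, petri, tape, jar from where it was at the start of the episode above 0.02 m).
It also fails if it takes over 72 s, if anything falls off the work surface, if the arm or the gripper's body presses on something with over 40 N, if the wrist force passes 120 N, or if a joint passes its speed limit or range.

## Working session

There is one attempt and no reset: what is moved stays moved. The work goes in short steps, Python scripts to look and compute and a shell command to move; the robot and the scene stay as the last step left them, time stands still between calls to the robot, and variables do not carry over. Pictures are saved under pics/ and viewed, at most 10 in all, crops included, and the job is handed in when it is done.

```bash
mkdir -p pics
python3 - <<'E'
from rig import ctrl
import cv2,pickle
for n in("scene","top"):
    f=ctrl.grab_frame(n); cv2.imwrite(f"pics/{n}0.png",f["frame"][:,:,::-1]); pickle.dump(f,open(f"{n}0.pkl","wb"))
    print(n,f["intrinsics"],f["R"],f["t"])
print(ctrl.state())
E
```

```text
scene [[440.63247636   0.         316.99778927]
 [  0.         440.63247636 242.19651943]
 [  0.           0.           1.        ]] [[-0.80485653 -0.59329875  0.01423237]
 [-0.40187105  0.52720958 -0.74869868]
 [ 0.43669854 -0.6083146  -0.66275767]] [0.43457827 0.31601549 0.88430676]
top [[498.73833533   0.         310.64411415]
 [  0.         498.73833533 239.59843479]
 [  0.           0.           1.        ]] [[ 0.02309352 -0.99970208 -0.00790145]
 [-0.9975111  -0.02251478 -0.06681836]
 [ 0.06662056  0.00942485 -0.99773387]] [-0.00480767  0.52622739  1.18843131]
{'time_s': 0.1, 'joints': array([-1.37601346e+00,  5.32874104e-02,  1.61412632e+00,  3.67397885e-06,
        1.47600760e+00, -1.19015402e-01]), 'qd': array([ 3.96278040e-05, -1.69594232e-03, -3.09668102e-03, -7.02348977e-04,
       -6.61427257e-04, -1.73236214e-03]), 'joint_efforts': array([ 2.16581925e-04, -3.94904280e+01, -3.71365857e+01, -1.59994679e-04,
        3.92736692e-03, -4.77913282e-07]), 'ee_pos': array([ 0.19280839, -0.59395118,  0.23820622]), 'ee_rot': array([-9.13750099e-04,  9.87716175e-01,  1.56255949e-01, -3.28029387e-05]), 'contact_force': array([0.09334681, 1.02411912, 0.47617318]), 'ft_torque': array([ 0.04166698, -0.01160177,  0.01141216]), 'grasp_force': 0.0, 'finger_gap': 0.9986394333206137}
```

View pics/scene0.png

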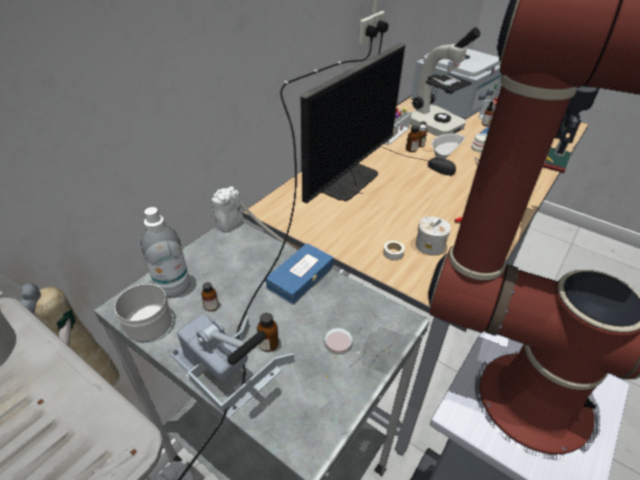

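View pics/top0.png

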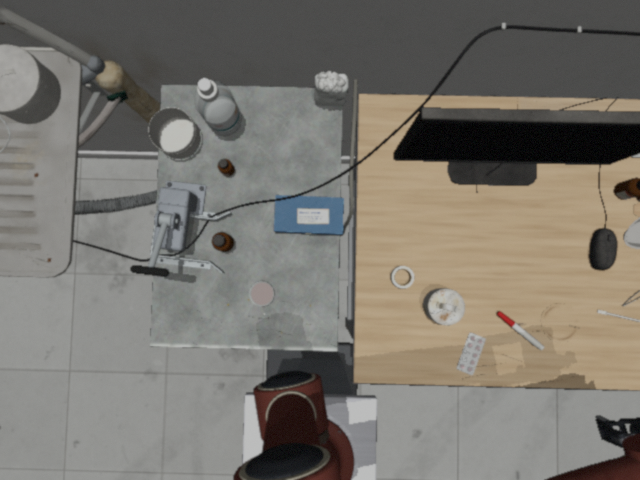

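Scene: press at about (215,350), bottle at (267,335), file (300,272). Top: press at (175,225), bottle (222,242), file (309,215), petri (262,293) and small bottle (226,168). I'll zoom in to measure.

Run:
```python
import cv2,pickle
f=pickle.load(open("top0.pkl","rb"))["frame"][:,:,::-1]
cv2.imwrite("pics/topc.png",cv2.resize(f[150:298,140:360],(792,533),interpolation=cv2.INTER_CUBIC))
f=pickle.load(open("scene0.pkl","rb"))["frame"][:,:,::-1]
cv2.imwrite("pics/scc.png",cv2.resize(f[235:420,150:370],None,fx=3.2,fy=3.2,interpolation=cv2.INTER_CUBIC))
```

```text
(no output)
```

View pics/topc.png

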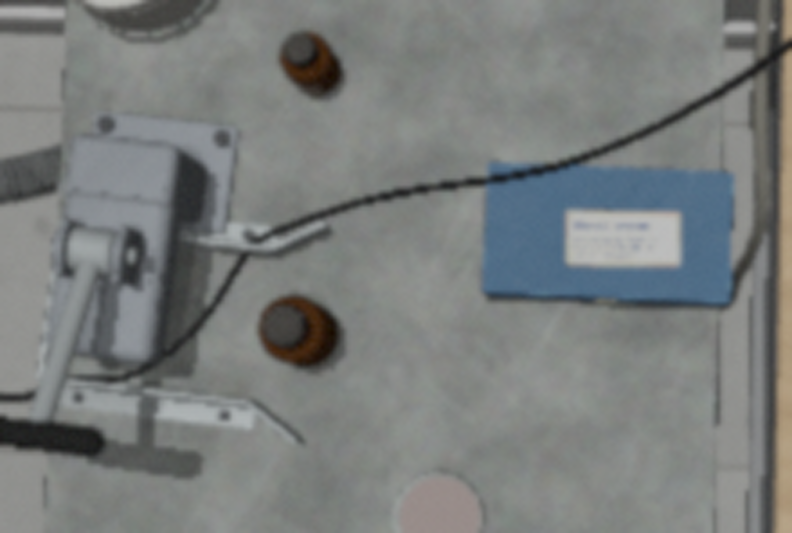

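View pics/scc.png

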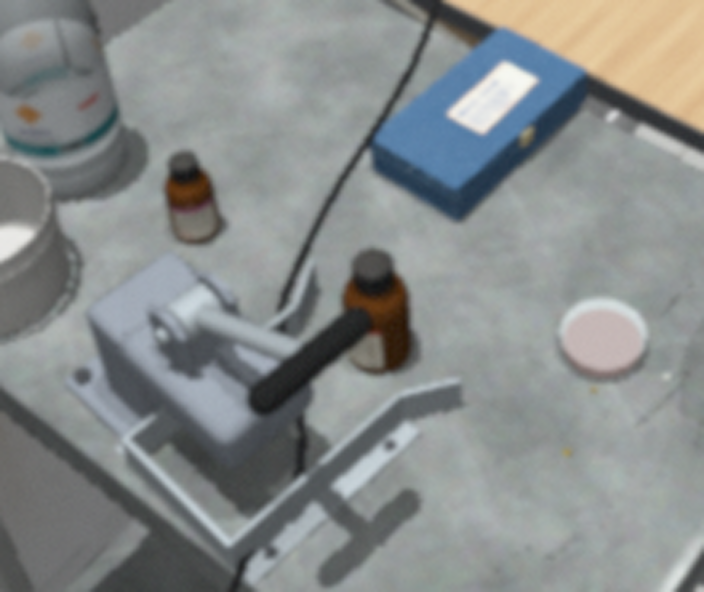

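```bash
cat > h.py <<'E'
import numpy as np,pickle
from scipy.optimize import least_squares
C={n:pickle.load(open(f"{n}0.pkl","rb")) for n in("top","scene")}
def full(n,p):
    p=np.array(p,float); return p/3.6+[140,150] if n=="top" else p/3.2+[150,235]
def proj(n,X):
    c=C[n];q=c["R"]@X+c["t"];return (c["intrinsics"]@(q/q[2]))[:2]
def back(n,p,z):
    c=C[n];d=c["R"].T@np.linalg.inv(c["intrinsics"])@np.r_[p,1];o=-c["R"].T@c["t"]
    return o+d*(z-o[2])/d[2]
def fit(obs,x0):
    def W(v,P):
        c,s=np.cos(v[2]),np.sin(v[2]);return np.array([v[0]+c*P[0]-s*P[1],v[1]+s*P[0]+c*P[1],P[2]])
    f=lambda v:np.concatenate([proj(n,W(v,np.array(P)/1e3))-p for n,p,P in obs])
    r=least_squares(f,x0,loss="soft_l1");return r.x,f(r.x).reshape(-1,2).round(1)
E
python3 - <<'E'
from h import *
for n in C: print(n,-C[n]["R"].T@C[n]["t"])
t=lambda *p:full("top",p)
s=lambda *p:full("scene",p)
F=[("top",t(490,162),(45,82.5,38)),("top",t(734,172),(45,-82.5,38)),("top",t(729,303),(-45,-82.5,38)),("top",t(486,294),(-45,82.5,38)),
("scene",s(500,28),(45,-82.5,38)),("scene",s(588,75),(-45,-82.5,38)),("scene",s(458,187),(-45,82.5,38)),("scene",s(373,148),(45,82.5,38)),("scene",s(459,219),(-45,82.5,0))]
print("file",*fit(F,[.55,0,0]))
P=[("top",t(252,404),(-52,-55,30)),("top",t(302,441),(-74.5,-90,30)),("top",t(328,228),(74.5,-90,30)),
("scene",s(231,543),(-52,84,30)),("scene",s(395,395),(-52,-55,30)),("scene",s(460,380),(-74.5,-90,30)),("scene",s(313,263),(74.5,-90,30)),
("scene",s(262,395),(-84,67,186)),("scene",s(362,325),(-84,-8,186)),("top",np.array([135,269.5]),(-84,67,186)),("top",np.array([164.5,271.5]),(-84,-8,186))]
print("press",*fit(P,[.5,.3,0]))
print("bb",back("top",t(285,326),.094),back("scene",s(375,258),.094))
print("sb",back("top",t(301,50),.073),back("scene",s(183,160),.073))
print("petri",back("top",t(440,512),.016),back("scene",s(603,338),.016))
E
```

```text
top [ 0.44585474 -0.00415913  1.22086183]
scene [0.09059517 0.62916506 0.81649638]
file [ 0.58371147  0.01235147 -0.01398102] [[-0.9 -0. ]
 [ 0.3 -0.3]
 [ 0.4  0.8]
 [-1.4  0.8]
 [ 0.3 -2.3]
 [ 0.2 -2.7]
 [ 0.1  0.2]
 [-1.8 -4.6]
 [ 0.1  0.7]]
press [ 0.52171958  0.29986072 -0.09950019] [[-1.7  0.5]
 [-2.3  1.4]
 [-1.3 -1.1]
 [-0.2 -1.3]
 [ 1.5 -1.2]
 [ 0.7 -0.8]
 [-0.5 -2.2]
 [-1.6  2.3]
 [ 0.7 -3.1]
 [-2.8 -0.2]
 [ 3.3  2.2]]
bb [0.51424194 0.21381946 0.094     ] [0.51240428 0.2140597  0.094     ]
sb [0.69494883 0.21383772 0.073     ] [0.6924467  0.21744933 0.073     ]
petri [0.39680572 0.12077606 0.016     ] [0.38766922 0.12779685 0.016     ]
```

```bash
cat > go.py <<'E'
# usage: go.py x y z psi [w|p]   (p: x,y in press frame, psi relative to the press yaw) -> travel & delta_rot
import sys,numpy as np
from scipy.spatial.transform import Rotation as Ro
from rig import ctrl
PX,PY,PA=.5217,.2999,-.0995
s=ctrl.state();p=s["ee_pos"];q=s["ee_rot"];R=Ro.from_quat(q[[1,2,3,0]])
M=R.as_matrix()
c,sn=np.cos(PA),np.sin(PA);d=p[:2]-[PX,PY]
print("t %.2f"%s["time_s"],"pos",p.round(4),"psi %.3f"%np.arctan2(M[1,0],M[0,0]),"press",np.round([c*d[0]+sn*d[1],-sn*d[0]+c*d[1]],4),"F",s["contact_force"].round(1),"gap %.2f grip %.1f"%(s["finger_gap"],s["grasp_force"]),"j",s["joints"].round(2))
if len(sys.argv)>4:
    x,y,z,a=map(float,sys.argv[1:5])
    if sys.argv[5:]==["p"]: x,y,a=PX+c*x-sn*y,PY+sn*x+c*y,a+PA
    T=np.array([[np.cos(a),np.sin(a),0],[np.sin(a),-np.cos(a),0],[0,0,-1]])
    print("travel",(M.T@(np.array([x,y,z])-p)).round(4),"rot",Ro.from_matrix(M.T@T).as_rotvec().round(4))
E
python3 -m crank '{"jaw":[1,1,1,1,1,1,1,1],"travel":[[0.554,-0.67,0.03],[0.554,-0.67,0.03],[0.554,-0.67,0.03],[0.554,-0.67,0.03],[0.554,-0.67,0.03],[0.554,-0.67,0.03],[0.554,-0.67,0.03],[0.554,-0.67,0.03]],"delta_rot":[[0,0,-1.156],[0,0,-1.156],[0,0,-1.156],[0,0,-1.156],[0,0,-1.156],[0,0,-1.156],[0,0,-1.156],[0,0,-1.156]]}' 40
python3 go.py .513 .214 .2 1.47; python3 -c "from rig import ctrl;print(ctrl.nose_length)"
```

```text
time_s: 0.77
ee_pos: [0.3156, -0.2827, 0.2272]
ee_rot: [-0.0, 0.79, 0.613, 0.0]
contact_force: [1.2, -0.0, 0.3]
finger_gap: 1.001
grasp_force: 0.0
t 0.77 pos [ 0.3156 -0.2827  0.2272] psi 1.319 press [-0.1472 -0.6002] F [ 1.2 -0.   0.3] gap 1.00 grip 0.0 j [-0.91 -0.46  2.07  0.    1.53 -0.65]
travel [0.5302 0.0675 0.0274] rot [-0.0002 -0.0004 -0.1508]
0.008
```

```bash
python3 -m crank '{"jaw":[1,1,1,1,1,1,1,1],"travel":[[0.53,0.0675,0.02],[0.53,0.0675,0.02],[0.53,0.0675,0.02],[0.53,0.0675,0.02],[0.53,0.0675,0.02],[0.53,0.0675,0.02],[0.53,0.0675,0.02],[0.53,0.0675,0.02]],"delta_rot":[[0,0,-0.15],[0,0,-0.15],[0,0,-0.15],[0,0,-0.15],[0,0,-0.15],[0,0,-0.15],[0,0,-0.15],[0,0,-0.15]]}' >/dev/null
python3 go.py .513 .214 .19 1.47
```

```text
t 1.43 pos [0.4403 0.0264 0.2151] psi 1.464 press [-0.0538 -0.2802] F [ 0.7 -0.2  0.7] gap 1.00 grip 0.0 j [-0.11 -0.4   2.05 -0.    1.49 -0.  ]
travel [0.1942 0.0523 0.0251] rot [ 0.0004  0.0001 -0.0057]
```

```bash
python3 -m crank '{"jaw":[1,1,1,1,1,1,1],"travel":[[0.194,0.052,0.025],[0.194,0.052,0.025],[0.194,0.052,0.025],[0.194,0.052,0.025],[0.194,0.052,0.025],[0.194,0.052,0.025],[0.194,0.052,0.025]],"delta_rot":[[0,0,0],[0,0,0],[0,0,0],[0,0,0],[0,0,0],[0,0,0],[0,0,0]]}' >/dev/null
python3 go.py .513 .214 .049 1.47
```

```text
t 2.02 pos [0.5121 0.2128 0.1889] psi 1.467 press [-0.0009 -0.0876] F [-0.5 -0.3  0.1] gap 1.00 grip 0.0 j [ 0.26 -0.08  1.83 -0.    1.39  0.36]
travel [0.0015 0.0011 0.1399] rot [-0.0026  0.0013 -0.0032]
```

```bash
python3 -m crank '{"jaw":[1,1,1,1,1,1,1,1],"travel":[[0.001,0.001,0.035],[0.001,0.001,0.07],[0.001,0.001,0.1],[0.001,0.001,0.125],[0.001,0.001,0.14],[0.001,0.001,0.14],[0.001,0.001,0.14],[0.001,0.001,0.14]],"delta_rot":[[0,0,0],[0,0,0],[0,0,0],[0,0,0],[0,0,0],[0,0,0],[0,0,0],[0,0,0]]}' >/dev/null
python3 -m crank '{"jaw":[0.8,0.7,0.6,0.5,0.45,0.4,0.4,0.4],"travel":[[0,0,0],[0,0,0],[0,0,0],[0,0,0],[0,0,0],[0,0,0],[0,0,0],[0,0,0]],"delta_rot":[[0,0,0],[0,0,0],[0,0,0],[0,0,0],[0,0,0],[0,0,0],[0,0,0],[0,0,0]]}' 25 >/dev/null
python3 go.py .72 .09 .16 1.47
```

```text
t 3.35 pos [0.5145 0.2127 0.0516] psi 1.464 press [ 0.0015 -0.0875] F [-2.4 -0.1  6. ] gap 0.51 grip 25.4 j [0.26 0.08 1.91 0.   1.14 0.37]
travel [-0.1     0.2176 -0.1082] rot [ 0.0012 -0.0005 -0.006 ]
```

```bash
python3 -m crank '{"jaw":[0.4,0.4,0.4,0.4,0.4,0.4,0.4,0.4],"travel":[[0,0,-0.03],[0,0,-0.07],[0,0,-0.105],[-0.018,0.036,-0.108],[-0.036,0.073,-0.108],[-0.052,0.11,-0.108],[-0.07,0.145,-0.108],[-0.085,0.18,-0.108]],"delta_rot":[[0,0,0],[0,0,0],[0,0,0],[0,0,0],[0,0,0],[0,0,0],[0,0,0],[0,0,0]]}' >/dev/null
python3 go.py .72 .09 .0516 1.464
```

```text
t 4.02 pos [0.6848 0.1072 0.1577] psi 1.464 press [ 0.1815 -0.1755] F [0.5 0.7 0.1] gap 0.51 grip 26.3 j [ 0.05  0.27  1.51 -0.    1.36  0.16]
travel [-0.0133  0.0369  0.1061] rot [-0.0007  0.0003 -0.0004]
```

```bash
python3 -m crank '{"jaw":[0.4,0.4,0.4,0.4,0.4,0.4,0.4,0.4],"travel":[[-0.013,0.037,0],[-0.013,0.037,0.03],[-0.013,0.037,0.06],[-0.013,0.037,0.085],[-0.013,0.037,0.098],[-0.013,0.037,0.104],[-0.013,0.037,0.105],[-0.013,0.037,0.105]],"delta_rot":[[0,0,0],[0,0,0],[0,0,0],[0,0,0],[0,0,0],[0,0,0],[0,0,0],[0,0,0]]}' >/dev/null
python3 go.py .72 .09 .0516 1.464
```

```text
t 4.68 pos [0.7195 0.092  0.054 ] psi 1.464 press [ 0.2175 -0.1873] F [ 0.7  0.5 -0.9] gap 0.51 grip 26.3 j [ 0.02  0.44  1.48 -0.    1.22  0.13]
travel [-0.0019  0.0007  0.0024] rot [ 0.0012 -0.0001  0.0001]
```

```bash
python3 -m crank '{"jaw":[0.4,0.4,0.4,0.55,0.65,0.8,0.9,1],"travel":[[0,0,0.001],[0,0,0.002],[0,0,0.002],[0,0,0.002],[0,0,0.002],[0,0,0.002],[0,0,0.002],[0,0,0.002]],"delta_rot":[[0,0,0],[0,0,0],[0,0,0],[0,0,0],[0,0,0],[0,0,0],[0,0,0],[0,0,0]]}'
python3 -m crank '{"jaw":[1,1,1,1,1,1],"travel":[[0,0,0],[0,0,-0.02],[0,0,-0.05],[0,0,-0.085],[0,0,-0.11],[0,0,-0.11]],"delta_rot":[[0,0,0],[0,0,0],[0,0,0],[0,0,0],[0,0,0],[0,0,0]]}' >/dev/null
python3 go.py .665 .012 .16 -.014
```

```text
time_s: 5.35
ee_pos: [0.7192, 0.0917, 0.0516]
ee_rot: [0.0, 0.744, 0.668, 0.0]
contact_force: [0.1, 0.8, -0.5]
finger_gap: 1.001
grasp_force: 0.0
t 5.85 pos [0.7231 0.0919 0.1703] psi 1.464 press [ 0.221 -0.187] F [ 1.1 -0.3  1.2] gap 1.00 grip 0.0 j [0.02 0.33 1.42 0.   1.38 0.13]
travel [-0.0857 -0.0493  0.0095] rot [ 0.0092 -0.011   1.4779]
```

```bash
python3 -m crank '{"jaw":[1,1,1,1,1,1,1,1],"travel":[[-0.0857,-0.054,0.0],[-0.0857,-0.054,0.0],[-0.0857,-0.054,0.0],[-0.0857,-0.054,0.0],[-0.0857,-0.054,0.0],[-0.0857,-0.054,0.0],[-0.0857,-0.054,0.0],[-0.0857,-0.054,0.0]],"delta_rot":[[0,0,1.478],[0,0,1.478],[0,0,1.478],[0,0,1.478],[0,0,1.478],[0,0,1.478],[0,0,1.478],[0,0,1.478]]}' >/dev/null
python3 go.py .662 .012 .10 -.014
```

```text
t 6.52 pos [0.656  0.0122 0.1609] psi 0.457 press [ 0.1622 -0.2729] F [ 0.1 -0.5  0.3] gap 1.00 grip 0.0 j [-0.09  0.18  1.61  0.    1.35  1.02]
travel [0.0053 0.0028 0.0609] rot [-2.000e-04  4.000e-04  4.714e-01]
```

```bash
python3 -m crank '{"jaw":[1,1,1,1,1,1,1,1],"travel":[[0.0053,0.0028,0.0],[0.0053,0.0028,0.0],[0.0053,0.0028,0.02],[0.0053,0.0028,0.04],[0.0053,0.0028,0.06],[0.0053,0.0028,0.06],[0.0053,0.0028,0.06],[0.0053,0.0028,0.06]],"delta_rot":[[0,0,0.471],[0,0,0.471],[0,0,0.471],[0,0,0.471],[0,0,0.471],[0,0,0.471],[0,0,0.471],[0,0,0.471]]}' >/dev/null
python3 go.py .662 .012 .016 -.014
python3 - <<'E'
from rig import ctrl
import cv2
f=ctrl.grab_frame("scene")["frame"][235:420,150:420,::-1]
cv2.imwrite("pics/s2.png",cv2.resize(f,None,fx=2.9,fy=2.9,interpolation=cv2.INTER_CUBIC))
E
```

```text
t 7.18 pos [0.6628 0.0121 0.1023] psi -0.007 press [ 0.169  -0.2723] F [1.  1.1 0.5] gap 1.01 grip 0.0 j [-0.09  0.25  1.63 -0.    1.26  1.48]
travel [-0.0009  0.0001  0.0863] rot [ 0.0001 -0.0011  0.007 ]
```

View pics/s2.png

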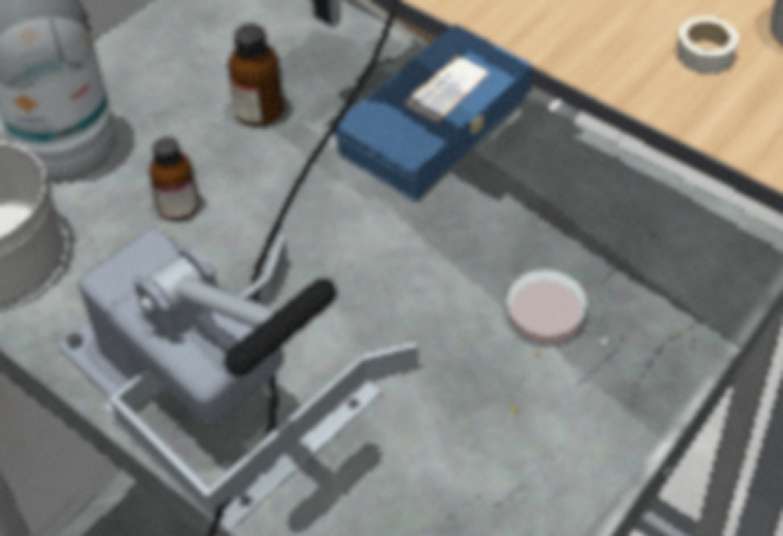

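```bash
python3 -m crank '{"jaw":[1,1,1,1,1,1],"travel":[[0,0,0.04],[0,0,0.065],[0,0,0.08],[0,0,0.086],[0,0,0.086],[0,0,0.086]],"delta_rot":[[0,0,0],[0,0,0],[0,0,0],[0,0,0],[0,0,0],[0,0,0]]}' >/dev/null
python3 go.py .65 .012 .016 -.014
python3 -m crank '{"jaw":[1,1,1,1,1,1,1,1],"travel":[[-0.006,0,0],[-0.012,0,0],[-0.016,0,0],[-0.02,0,0],[-0.024,0,0],[-0.028,0,0],[-0.032,0,0],[-0.036,0,0]],"delta_rot":[[0,0,0.007],[0,0,0.007],[0,0,0.007],[0,0,0.007],[0,0,0.007],[0,0,0.007],[0,0,0.007],[0,0,0.007]]}' >/dev/null
python3 go.py .05 -.28 .016 0 p
```

```text
t 7.73 pos [0.6634 0.0121 0.0169] psi -0.007 press [ 0.1696 -0.2723] F [ 0.6 -0.2  0.6] gap 1.00 grip 0.0 j [-0.09  0.36  1.66  0.    1.12  1.48]
travel [-0.0134  0.0002  0.0009] rot [ 0.0002 -0.0023  0.0068]
t 8.40 pos [0.6268 0.0123 0.0161] psi -0.014 press [ 0.1332 -0.2757] F [3.3 0.6 1.1] gap 1.00 grip 1.6 j [-0.1   0.29  1.75  0.    1.1   1.49]
travel [-0.0832 -0.0028 -0.0001] rot [-0.     -0.0023  0.0852]
```

```bash
python3 -m crank '{"jaw":[1,1,1,1,1,1,1,1],"travel":[[-0.006,0,0],[-0.012,0,0],[-0.018,-0.001,0],[-0.024,-0.001,0],[-0.03,-0.001,0],[-0.036,-0.001,0],[-0.042,-0.002,0],[-0.048,-0.002,0]],"delta_rot":[[0,0,0.01],[0,0,0.02],[0,0,0.03],[0,0,0.04],[0,0,0.05],[0,0,0.06],[0,0,0.07],[0,0,0.085]]}' >/dev/null
python3 go.py .056 -.28 .016 0 p
python3 -m crank '{"jaw":[1,1,1,1,1,1],"travel":[[-0.006,0,0],[-0.012,0,0],[-0.018,0,0],[-0.024,0,0],[-0.028,0,0],[-0.028,0,0]],"delta_rot":[[0,0,0],[0,0,0],[0,0,0],[0,0,0],[0,0,0],[0,0,0]]}' >/dev/null
python3 go.py .08 -.28 .15 1.5708 p
```

```text
t 9.07 pos [0.578  0.0151 0.0157] psi -0.100 press [ 0.0843 -0.2777] F [ 4.9 -1.2  3.6] gap 1.00 grip 2.3 j [-0.1   0.19  1.87 -0.    1.08  1.57]
travel [-0.0283  0.0023 -0.0003] rot [ 0.0001 -0.0008 -0.0008]
t 9.57 pos [0.5487 0.0182 0.0146] psi -0.099 press [ 0.0548 -0.2777] F [ 1.8 -0.4  1.7] gap 1.00 grip 0.9 j [-0.1   0.13  1.94  0.    1.08  1.57]
travel [ 0.0248  0.0023 -0.1354] rot [-0.0021  0.002  -1.5704]
```

Run:
```python
from rig import ctrl
import cv2
f=ctrl.grab_frame("top")["frame"][150:298,140:360,::-1]
cv2.imwrite("pics/t3.png",cv2.resize(f,(792,533),interpolation=cv2.INTER_CUBIC))
```

```text
(no output)
```

View pics/t3.png

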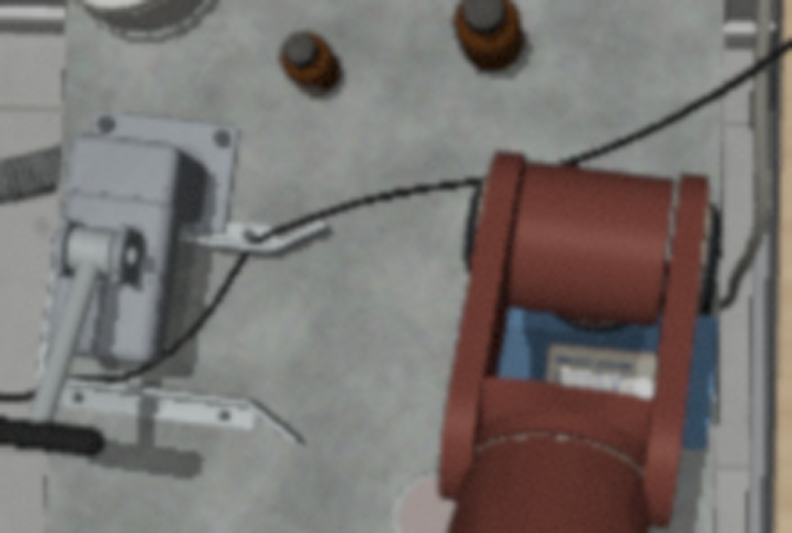

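```bash
python3 -m crank '{"jaw":[1,1,1,1,1,1,1,1],"travel":[[0.012,0,0],[0.022,0,-0.003],[0.022,0,-0.04],[0.02,0,-0.08],[0.0,0.02,-0.1],[-0.02,0.05,-0.105],[-0.04,0.08,-0.105],[-0.055,0.112,-0.105]],"delta_rot":[[0,0,0],[0,0,0],[0,0,0],[0,0,-0.1],[0,0,-0.2],[0,0,-0.3],[0,0,-0.4],[0,0,-0.5]]}' >/dev/null
python3 go.py 0 -.395 .12 1.5708 p
```

```text
t 10.28 pos [ 0.4827 -0.0882  0.1202] psi 0.407 press [-2.000e-04 -3.901e-01] F [-0.2 -0.5  0. ] gap 1.00 grip 0.0 j [-0.33 -0.17  2.03 -0.    1.28  0.83]
travel [-0.0022  0.0044  0.0002] rot [-2.5000e-03  8.0000e-04 -1.0638e+00]
```

```bash
python3 -m crank '{"jaw":[0.75,0.75,0.75,0.75,0.75,0.75,0.75,0.75],"travel":[[-0.002,0.004,0],[-0.002,0.004,0],[-0.002,0.004,0],[-0.002,0.004,0],[-0.002,0.004,0],[-0.002,0.004,0],[-0.002,0.004,0],[-0.002,0.004,0]],"delta_rot":[[0,0,-1.064],[0,0,-1.064],[0,0,-1.064],[0,0,-1.064],[0,0,-1.064],[0,0,-1.064],[0,0,-1.064],[0,0,-1.064]]}' >/dev/null
python3 go.py 0 -.395 .12 1.5708 p
python3 - <<'E'
from rig import ctrl
import cv2
f=ctrl.grab_frame("scene")["frame"][235:420,150:420,::-1]
cv2.imwrite("pics/s4.png",cv2.resize(f,None,fx=2.9,fy=2.9,interpolation=cv2.INTER_CUBIC))
E
```

```text
t 10.95 pos [ 0.4832 -0.0922  0.1192] psi 1.407 press [ 0.0007 -0.394 ] F [-0.4  0.6  0.4] gap 0.75 grip 0.0 j [-0.34 -0.16  2.03  0.    1.28 -0.18]
travel [-0.0011 -0.0006 -0.0008] rot [-0.0041 -0.0009 -0.0644]
```

View pics/s4.png

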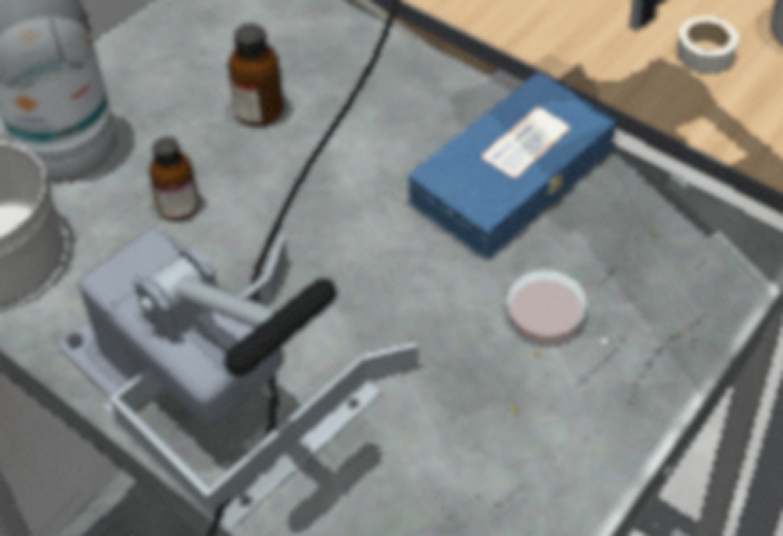

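Run:
```python
from h import *
s=lambda *p:np.array(p)/2.9+[150,235]
F=[("scene",s(540,75),(45,-82.5,38)),("scene",s(616,124),(-45,-82.5,38)),("scene",s(489,229),(-45,82.5,38)),("scene",s(411,178),(45,82.5,38)),("scene",s(488,257),(-45,82.5,0))]
v,r=fit(F,[.49,.02,-.1]);print(v,r.tolist())
d=v[:2]-[.5217,.2999];a=-.0995;c,sn=np.cos(a),np.sin(a)
print("file in press",c*d[0]+sn*d[1],-sn*d[0]+c*d[1],v[2]-a)
t=lambda *p:full("top",p)
P=[("top",t(252,403),(-52,-55,30)),("top",t(302,439),(-74.5,-90,30)),("top",t(328,226),(74.5,-90,30)),
("scene",s(210,492),(-52,84,30)),("scene",s(365,354),(-52,-55,30)),("scene",s(417,343),(-74.5,-90,30)),("scene",s(285,238),(74.5,-90,30)),
("top",np.array([130.8,269.5]),(-84,71,186)),("top",np.array([168.7,272]),(-84,-11,186)),("scene",s(228,362),(-84,71,186)),("scene",s(332,291),(-84,-11,186))]
v,r=fit(P,[.5,.3,0]);print("press",v,r.tolist())
```

```text
[ 0.48915509  0.02557437 -0.1063487 ] [[-0.1, -1.3], [1.5, -0.8], [0.0, 1.6], [-1.4, -1.4], [0.1, 2.5]]
file in press -0.005133560441038257 -0.27620168123610994 -0.006848699761285909
press [ 0.5219263   0.29885174 -0.10283338] [[-1.3, 0.8], [-2.0, 2.0], [-0.8, -0.5], [-0.3, -1.7], [-0.7, -0.1], [0.9, -0.6], [-0.6, -2.4], [-0.2, -0.7], [0.9, 1.8], [-0.2, 2.0], [0.8, -3.3]]
```

```bash
python3 -m crank '{"jaw":[0.75,0.75,0.75,0.75,0.75,0.75,0.75,0.75],"travel":[[-0.001,-0.004,0.02],[-0.001,-0.004,0.045],[-0.001,-0.004,0.065],[-0.001,-0.004,0.08],[-0.001,-0.004,0.09],[-0.001,-0.004,0.097],[-0.001,-0.004,0.101],[-0.001,-0.004,0.101]],"delta_rot":[[0,0,-0.064],[0,0,-0.064],[0,0,-0.064],[0,0,-0.064],[0,0,-0.064],[0,0,-0.064],[0,0,-0.064],[0,0,-0.064]]}' >/dev/null
python3 go.py -.003 -.37 .018 1.5708 p
```

```text
t 11.67 pos [ 0.4798 -0.0927  0.0188] psi 1.464 press [-0.0026 -0.3948] F [ 0.2 -0.3 -1.1] gap 0.75 grip 0.0 j [-0.34 -0.02  2.08  0.    1.08 -0.24]
travel [ 0.0248 -0.0005  0.0008] rot [-0.0014 -0.0004 -0.0071]
```

```bash
python3 -m crank '{"jaw":[0.75,0.75,0.75,0.75,0.75,0.75,0.75,0.75],"travel":[[0.008,0,0],[0.016,0,0],[0.021,0,0],[0.027,0,0],[0.034,0,0],[0.041,0,0],[0.048,0,0],[0.055,0,0]],"delta_rot":[[0,0,0],[0,0,0],[0,0,0],[0,0,0],[0,0,0],[0,0,0],[0,0,0],[0,0,0]]}' >/dev/null
python3 go.py 0 -.18 .018 1.5708 p
python3 -m crank '{"jaw":[0.75,0.75,0.75,0.75,0.75,0.75,0.75,0.75],"travel":[[0.007,0,0],[0.014,0,0],[0.021,0,0],[0.028,0,0],[0.035,0,0],[0.042,0,0],[0.049,0,0],[0.056,0,0]],"delta_rot":[[0,0,0],[0,0,0],[0,0,0],[0,0,0],[0,0,0],[0,0,0],[0,0,0],[0,0,0]]}' >/dev/null
python3 go.py 0 -.18 .018 1.5708 p
python3 - <<'E'
from rig import ctrl
import cv2
f=ctrl.grab_frame("scene")["frame"][235:420,150:420,::-1]
cv2.imwrite("pics/s5.png",cv2.resize(f,None,fx=2.9,fy=2.9,interpolation=cv2.INTER_CUBIC))
E
```

```text
t 12.33 pos [ 0.4868 -0.038   0.0201] psi 1.465 press [-0.0011 -0.3397] F [-0.3 -4.7  4.7] gap 0.75 grip 2.4 j [-0.23 -0.02  2.09 -0.    1.08 -0.12]
travel [1.597e-01 1.000e-04 2.000e-03] rot [ 0.0016  0.0011 -0.0063]
t 13.00 pos [0.4919 0.0182 0.0193] psi 1.465 press [-0.0017 -0.2833] F [-0.6 -5.2  2.8] gap 0.75 grip 2.3 j [-0.11 -0.01  2.08 -0.    1.08 -0.01]
travel [0.1033 0.001  0.0013] rot [-0.0003  0.     -0.0065]
```

View pics/s5.png

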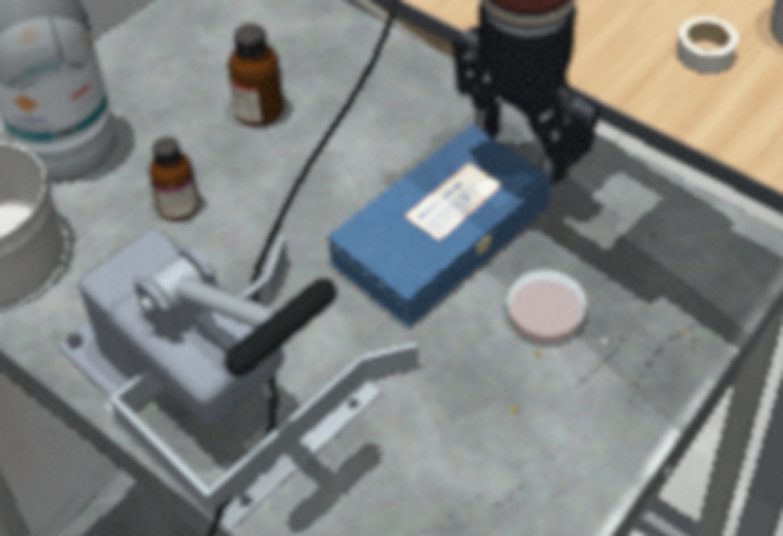

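Both fingers push the file's rear end square; the file (front corners about (331,242) and (409,300)) heads for the mouth and clears the petri dish. Check its offset.

```bash
python3 - <<'E'
from h import *
s=lambda *p:np.array(p)/2.9+[150,235]
F=[("scene",s(480,127),(45,-82.5,38)),("scene",s(550,176),(-45,-82.5,38)),("scene",s(408,298),(-45,82.5,38)),("scene",s(330,242),(45,82.5,38)),("scene",s(409,324),(-45,82.5,0))]
v,r=fit(F,[.49,.02,-.1]);print(v,r.tolist())
d=v[:2]-[.5218,.2993];a=-.101;c,sn=np.cos(a),np.sin(a)
print("file in press",c*d[0]+sn*d[1],-sn*d[0]+c*d[1],v[2]-a)
E
python3 -m crank '{"jaw":[0.75,0.75,0.75,0.75,0.75,0.75,0.75,0.75],"travel":[[0.007,0,0],[0.014,0,0],[0.021,0,0],[0.028,0,0],[0.035,0,0],[0.042,0,0],[0.049,0,0],[0.056,0,0]],"delta_rot":[[0,0,0],[0,0,0],[0,0,0],[0,0,0],[0,0,0],[0,0,0],[0,0,0],[0,0,0]]}' >/dev/null
python3 go.py 0 -.095 .018 1.5708 p
```

```text
[ 0.49887015  0.10950411 -0.12801371] [[-1.3, -1.9], [2.2, 0.6], [0.2, 0.2], [-0.7, -3.7], [0.3, 1.7]]
file in press -0.003676186047862625 -0.19114063420265218 -0.02701371327152724
t 13.72 pos [0.4975 0.0741 0.019 ] psi 1.465 press [-0.0016 -0.2271] F [-0.2 -2.1 -0.8] gap 0.75 grip 1.2 j [-0.    0.02  2.05  0.    1.08  0.11]
travel [0.1321 0.0008 0.001 ] rot [-0.0009 -0.0002 -0.0065]
```

Continue to the mouth and through, watching force.

```bash
python3 -m crank '{"jaw":[0.75,0.75,0.75,0.75,0.75,0.75,0.75,0.75],"travel":[[0.006,0,0.001],[0.012,0,0.001],[0.018,0,0.001],[0.024,0,0.001],[0.03,0,0.001],[0.036,0,0.001],[0.042,0,0.001],[0.048,0,0.001]],"delta_rot":[[0,0,0],[0,0,0],[0,0,0],[0,0,0],[0,0,0],[0,0,0],[0,0,0],[0,0,0]]}' >/dev/null
python3 go.py 0 -.095 .018 1.5708 p
python3 -m crank '{"jaw":[0.75,0.75,0.75,0.75,0.75,0.75,0.75,0.75],"travel":[[0.006,0,0],[0.012,0,0],[0.018,0,0],[0.024,0,0],[0.03,0,0],[0.036,0,0],[0.042,0,0],[0.048,0,0]],"delta_rot":[[0,0,0],[0,0,0],[0,0,0],[0,0,0],[0,0,0],[0,0,0],[0,0,0],[0,0,0]]}' >/dev/null
python3 go.py 0 -.095 .018 1.5708 p
```

```text
t 14.38 pos [0.5031 0.1214 0.0184] psi 1.465 press [-0.0008 -0.1794] F [ 0.8 -3.7  2.9] gap 0.75 grip 2.0 j [ 0.09  0.05  2.02 -0.    1.08  0.2 ]
travel [0.0844 0.0003 0.0004] rot [ 0.0001  0.0001 -0.0066]
t 15.05 pos [0.5081 0.1692 0.0184] psi 1.465 press [-0.0005 -0.1314] F [-0.7 -4.6  4.3] gap 0.75 grip 2.4 j [ 0.18  0.09  1.97 -0.    1.08  0.29]
travel [0.0364 0.0003 0.0004] rot [ 0.      0.0001 -0.0065]
```

```bash
python3 -m crank '{"jaw":[0.75,0.75,0.75,0.75,0.75,0.75,0.75],"travel":[[0.005,0,0],[0.01,0,0],[0.015,0,0],[0.02,0,0],[0.025,0,0],[0.03,0,0],[0.03,0,0]],"delta_rot":[[0,0,0],[0,0,0],[0,0,0],[0,0,0],[0,0,0],[0,0,0],[0,0,0]]}' >/dev/null
python3 go.py 0 -.095 .018 1.5708 p
python3 -m crank '{"jaw":[0.75,0.75,0.75],"travel":[[0.003,0,0],[0.005,0,0],[0.005,0,0]],"delta_rot":[[0,0,0],[0,0,0],[0,0,0]]}' >/dev/null
python3 go.py 0 -.095 .018 1.5708 p
```

```text
t 15.63 pos [0.5112 0.1998 0.0182] psi 1.465 press [-0.0005 -0.1007] F [-0.2 -0.3 -0. ] gap 0.75 grip 0.0 j [0.24 0.12 1.94 0.   1.08 0.34]
travel [0.0057 0.0005 0.0002] rot [-0.     -0.0016 -0.0063]
t 15.88 pos [0.5115 0.2039 0.018 ] psi 1.465 press [-0.0007 -0.0965] F [-0.5 -1.1  2. ] gap 0.75 grip 0.7 j [0.24 0.12 1.94 0.   1.08 0.35]
travel [0.0015 0.0006 0.    ] rot [-0.0005 -0.0006 -0.0065]
```

```bash
for i in 1 2; do python3 -m crank '{"jaw":[0.75,0.75,0.75],"travel":[[0.001,0,0],[0.002,0,0],[0.002,0,0]],"delta_rot":[[0,0,0],[0,0,0],[0,0,0]]}' >/dev/null
python3 go.py ;done
```

```text
t 16.13 pos [0.5117 0.2055 0.0181] psi 1.465 press [-0.0006 -0.0949] F [ 0.1 -2.7  0.2] gap 0.75 grip 1.1 j [0.25 0.13 1.94 0.   1.08 0.35]
t 16.38 pos [0.5119 0.2076 0.0181] psi 1.465 press [-0.0006 -0.0928] F [-0.7 -1.3 -0.9] gap 0.75 grip 0.8 j [0.25 0.13 1.93 0.   1.08 0.36]
```

```bash
for i in 1 2 3; do python3 -m crank '{"jaw":[0.75,0.75,0.75],"travel":[[0.001,0,0],[0.002,0,0],[0.002,0,0]],"delta_rot":[[0,0,0],[0,0,0],[0,0,0]]}' >/dev/null
python3 go.py ;done
```

```text
t 16.63 pos [0.5122 0.2078 0.0181] psi 1.466 press [-0.0003 -0.0926] F [-1.  -9.6  1.4] gap 0.75 grip 4.6 j [ 0.25  0.13  1.93 -0.    1.08  0.36]
t 16.88 pos [0.5124 0.2079 0.0181] psi 1.467 press [-0.0001 -0.0925] F [ -1.6 -16.7   3.7] gap 0.75 grip 8.4 j [ 0.25  0.13  1.93 -0.01  1.09  0.36]
t 17.13 pos [0.5125 0.2079 0.0182] psi 1.467 press [ 0.     -0.0924] F [ -2.  -24.6   6.7] gap 0.75 grip 12.2 j [ 0.26  0.13  1.93 -0.01  1.09  0.37]
```

```bash
python3 -m crank '{"jaw":[0.75,0.75,0.75,0.75,0.75,0.75,0.75,0.75],"travel":[[-0.004,0,0],[-0.01,0,0],[-0.03,0,0],[-0.05,0,-0.01],[-0.06,0,-0.04],[-0.06,0,-0.08],[-0.06,0,-0.12],[-0.06,0,-0.16]],"delta_rot":[[0,0,0],[0,0,0],[0,0,0],[0,0,0],[0,0,0],[0,0,0],[0,0,0],[0,0,0]]}' >/dev/null
python3 go.py -.085 .03 .25 1.5708 p
python3 - <<'E'
from rig import ctrl
import cv2
f=ctrl.grab_frame("scene")["frame"][265:410,150:350,::-1]
cv2.imwrite("pics/s6.png",cv2.resize(f,None,fx=4,fy=4,interpolation=cv2.INTER_CUBIC))
E
```

```text
t 17.80 pos [0.506 0.154 0.18 ] psi 1.465 press [-0.0011 -0.1467] F [1.1 0.2 0.2] gap 0.75 grip 0.0 j [ 0.15 -0.13  1.9   0.    1.38  0.26]
travel [ 0.1763 -0.0851 -0.0697] rot [-0.0001 -0.0016 -0.0068]
```

View pics/s6.png

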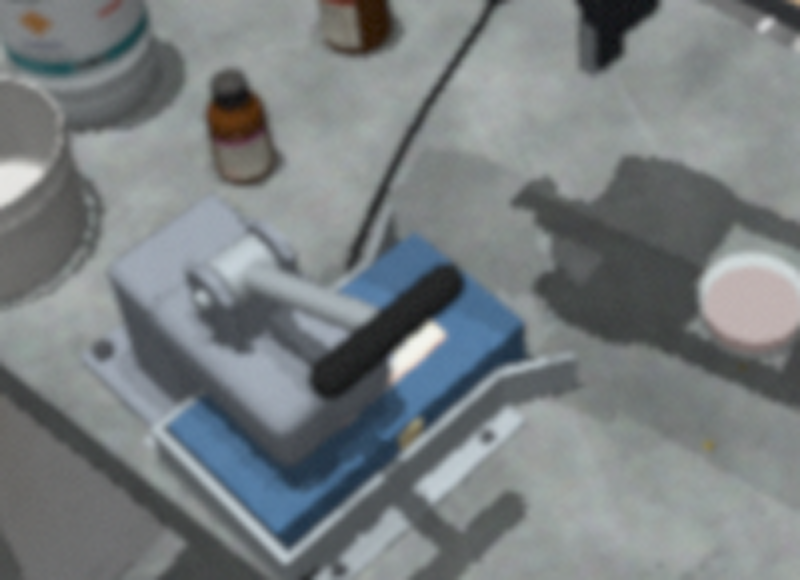

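The file is home, flush against the stop at (225,490). Next, the lever.

```bash
python3 -m crank '{"jaw":[0,0,0,0,0,0,0,0],"travel":[[0,0,-0.035],[0,0,-0.07],[0.035,-0.017,-0.07],[0.07,-0.034,-0.07],[0.105,-0.05,-0.07],[0.14,-0.07,-0.07],[0.176,-0.085,-0.07],[0.176,-0.085,-0.07]],"delta_rot":[[0,0,0],[0,0,0],[0,0,0],[0,0,0],[0,0,0],[0,0,0],[0,0,0],[0,0,0]]}' >/dev/null
python3 go.py -.085 .03 .208 1.5708 p
```

```text
t 18.52 pos [0.4378 0.3435 0.2484] psi 1.472 press [-0.0878  0.035 ] F [ 0.   0.3 -0. ] gap 0.00 grip 0.0 j [ 0.53 -0.12  1.76  0.    1.49  0.63]
travel [-0.0052  0.0029  0.0404] rot [-0.0013 -0.0043  0.0005]
```

```bash
python3 -m crank '{"jaw":[0,0,0,0,0,0,0,0],"travel":[[-0.004,0.002,0.015],[-0.004,0.002,0.03],[-0.004,0.002,0.04],[-0.004,0.001,0.046],[-0.004,0,0.052],[-0.004,-0.001,0.058],[-0.004,-0.003,0.064],[-0.004,-0.004,0.07]],"delta_rot":[[0,0,0],[0,0,0],[0,0,0],[0,0,0],[0,0,0],[0,0,0],[0,0,0],[0,0,0]]}' >/dev/null
python3 go.py -.1 .03 .135 1.5708 p
```

```text
t 19.18 pos [0.436  0.3348 0.1799] psi 1.465 press [-0.0888  0.0263] F [-5.   0.2  6. ] gap -0.00 grip 3.5 j [ 0.52 -0.08  1.85  0.    1.38  0.62]
travel [ 0.0036 -0.0112  0.0449] rot [-0.0003 -0.0021 -0.0066]
```

```bash
python3 -m crank '{"jaw":[0,0,0,0,0,0,0,0],"travel":[[0.003,-0.003,0.007],[0.003,-0.005,0.014],[0.003,-0.007,0.021],[0.003,-0.009,0.028],[0.003,-0.01,0.035],[0.003,-0.011,0.041],[0.003,-0.011,0.046],[0.003,-0.011,0.048]],"delta_rot":[[0,0,0],[0,0,0],[0,0,0],[0,0,0],[0,0,0],[0,0,0],[0,0,0],[0,0,0]]}' >/dev/null
python3 go.py
python3 -m crank '{"jaw":[0,0,0],"travel":[[0,0,0.001],[0,0,0.002],[0,0,0.002]],"delta_rot":[[0,0,0],[0,0,0],[0,0,0]]}' >/dev/null
python3 go.py
```

```text
t 19.85 pos [0.4279 0.3383 0.1337] psi 1.464 press [-0.0972  0.0289] F [-4.2 -6.1 18.9] gap -0.00 grip 9.3 j [ 0.53 -0.05  1.9  -0.    1.29  0.64]
t 20.10 pos [0.4279 0.3384 0.1337] psi 1.465 press [-0.0971  0.029 ] F [-5.1 -7.2 19.1] gap 0.00 grip 9.4 j [ 0.53 -0.05  1.9  -0.    1.29  0.64]
```

```bash
python3 -m crank '{"jaw":[0,0,0,0],"travel":[[0,0,0.001],[0,0,0.002],[0,0,0.002],[0,0,0.002]],"delta_rot":[[0,0,0],[0,0,0],[0,0,0],[0,0,0]]}' >/dev/null
python3 go.py
python3 -m crank '{"jaw":[0,0,0,0,0,0,0,0],"travel":[[0,0.002,-0.008],[0,0.004,-0.016],[0,0.006,-0.025],[0,0.008,-0.035],[0,0.01,-0.045],[0,0.011,-0.055],[0,0.012,-0.065],[0,0.012,-0.075]],"delta_rot":[[0,0,0],[0,0,0],[0,0,0],[0,0,0],[0,0,0],[0,0,0],[0,0,0],[0,0,0]]}' >/dev/null
python3 -m crank '{"jaw":[0,0,0,0,0,0,0,0],"travel":[[0,0,-0.02],[0,0,-0.04],[0,0,-0.06],[-0.035,0,-0.07],[-0.07,0,-0.08],[-0.11,0,-0.08],[-0.15,0,-0.08],[-0.15,0,-0.08]],"delta_rot":[[0,0,0],[0,0,0],[0,0,0],[0,0,0],[0,0,0],[0,0,0],[0,0,0],[0,0,0]]}' >/dev/null
python3 go.py
python3 - <<'E'
from rig import ctrl
import cv2
f=ctrl.grab_frame("scene")["frame"][235:420,150:420,::-1]
cv2.imwrite("pics/s7.png",cv2.resize(f,None,fx=2.9,fy=2.9,interpolation=cv2.INTER_CUBIC))
E
```

```text
t 20.43 pos [0.428  0.3384 0.1333] psi 1.465 press [-0.0971  0.029 ] F [-8.7 -8.6 26.6] gap 0.00 grip 13.2 j [ 0.53 -0.05  1.9  -0.    1.29  0.64]
t 21.77 pos [0.4207 0.1832 0.2809] psi 1.459 press [-0.0889 -0.1261] F [ 0.6 -0.4 -0.5] gap -0.00 grip 0.0 j [ 0.25 -0.38  1.93 -0.    1.6   0.36]
```

View pics/s7.png

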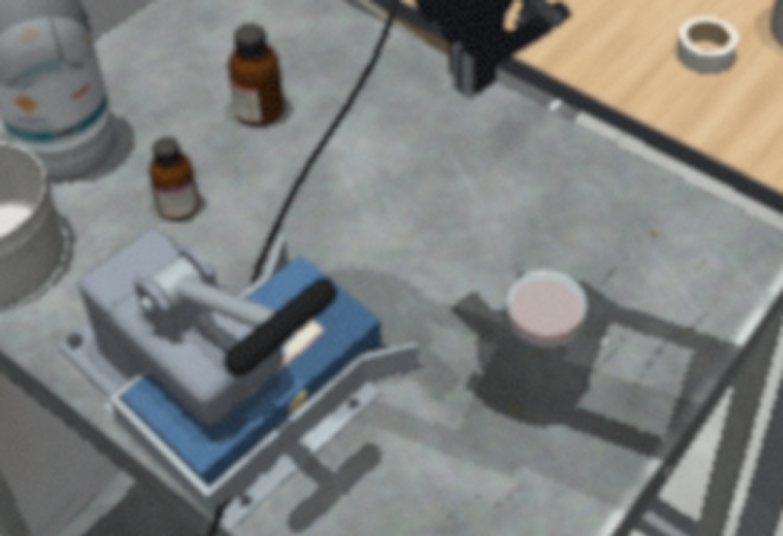

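The lever is back at its rest position (bar from (240,360) to (325,292), as before), the file is still home, and the bottle stands upright at (255,80). The bystanders haven't moved.

```bash
python3 -c "from rig import ctrl;print(ctrl.hand_in())"
```

```text
the job is handed in; nothing more can be done
None
```

I handed the job in at about 22 s. The last picture before that showed the file home against the stop, the lever pressed and sprung back up, the large bottle standing clear and the bystanders in view not moved; no verdict came back.

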